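# Pinwheel layer of outgoing cartons on the carry board

## Task

One outgoing carton already lies in its corner of the dark carry board: leave it there and lay the other three from the console around it, flat and label up, to finish an interlocking pinwheel layer for the courier, each carton's end against the long side of the next and a small square well left in the middle. Keep the layer square with the board and filling it to its edges with only slight gaps, set each carton down gently without dropping it, and leave the things in the mesh tray undisturbed.

Things in the scene. Friction and masses are not known exactly. Their poses are not given: they have to be found in the camera images.
- board: parcel carry board: square dark brown plywood deck 180 x 180 mm on battens, deck surface 30 mm above the console, stands fast on rubber feet, any yaw. Origin: centre of its underside; x, y along the deck's edges, z up. A full pinwheel with 3 mm gaps is 173 x 173 mm, 3.5 mm in from each edge; its middle well is about 60 mm square, with room for a finger.
- carton_first: loose carton already on the board, like the others, 114 (x) x 56 (y) x 44 mm high. Origin: centre of its underside, z up. It lies along the board's x in its -x, -y corner, underside centre at (-29.5, -58.5, 30) mm in the board's frame, to 1 mm. The next carton lies across its free +x end, along the board's +x edge; each further place is a quarter turn on round the board's centre.
- key_bowl: bystander in the mesh tray: grey ceramic key bowl, 100 mm across, 46 mm high, with a key ring in it. Origin: centre of its underside.
- torch: bystander in the mesh tray: yellow torch lying along its y axis, 140 mm long, 38 mm high. Origin: under its middle, on the tray floor.
- glasses_case: bystander in the mesh tray: dark hard sunglasses case, 62 (x) x 150 (y) x 46 mm high. Origin: centre of its underside.
- scanner_pen: bystander in the mesh tray: white parcel scanner pen with a black nose, 137 mm long (its y), 21 mm high. Origin: under its middle.
- tray: low steel wire mesh tray on the far part of the console, 160 (x) x 320 (y) mm, walls 38 mm high, fixed. Origin: centre of its underside. A grey flap bin, 170 mm square and 225 mm high, stands beyond its left (+y) end, out of the way.
- carton_1: one of three like cartons on the console, any may go in any place: sealed brown mailing carton, 114 (x) x 56 (y) x 44 mm high, 0.15-0.31 kg, rigid; white address label on top. Origin: centre of its underside, z up.
- carton_2: one of three like cartons on the console, any may go in any place: sealed brown mailing carton, 114 (x) x 56 (y) x 44 mm high, 0.15-0.31 kg, rigid; white address label on top. Origin: centre of its underside, z up.
- carton_3: one of three like cartons on the console, any may go in any place: sealed brown mailing carton, 114 (x) x 56 (y) x 44 mm high, 0.15-0.31 kg, rigid; white address label on top. Origin: centre of its underside, z up.
Things that resemble listed ones, but are neither listed nor needed, are in the scene too. What is shaped like the carton_1 but red or turquoise is not meant. What is shaped like the carton_3 but red is not meant.

How it is judged:
At the end, for the whole second after the job is handed in: First carton in its corner, one other in each of the three remaining pinwheel places: within 8 mm along each board axis and 5 degrees of the 3 mm-gap layout (either way round), label up, flat on the deck (tilt under 3.4 degrees), let go and at rest (x of carton_first in the frame of board between -0.0375 and -0.0215 m and y of carton_first in the frame of board between -0.0665 and -0.0505 m and angle between the x axis of carton_first and the x axis of board, either way round below 0.09 rad and ((x of carton_1 in the frame of board between 0.0505 and 0.0665 m and y of carton_1 in the frame of board between -0.0375 and -0.0215 m and angle between the x axis of carton_1 and the y axis of board, either way round below 0.09 rad) or (x of carton_2 in the frame of board between 0.0505 and 0.0665 m and y of carton_2 in the frame of board between -0.0375 and -0.0215 m and angle between the x axis of carton_2 and the y axis of board, either way round below 0.09 rad) or (x of carton_3 in the frame of board between 0.0505 and 0.0665 m and y of carton_3 in the frame of board between -0.0375 and -0.0215 m and angle between the x axis of carton_3 and the y axis of board, either way round below 0.09 rad)) and ((x of carton_1 in the frame of board between 0.0215 and 0.0375 m and y of carton_1 in the frame of board between 0.0505 and 0.0665 m and angle between the x axis of carton_1 and the x axis of board, either way round below 0.09 rad) or (x of carton_2 in the frame of board between 0.0215 and 0.0375 m and y of carton_2 in the frame of board between 0.0505 and 0.0665 m and angle between the x axis of carton_2 and the x axis of board, either way round below 0.09 rad) or (x of carton_3 in the frame of board between 0.0215 and 0.0375 m and y of carton_3 in the frame of board between 0.0505 and 0.0665 m and angle between the x axis of carton_3 and the x axis of board, either way round below 0.09 rad)) and ((x of carton_1 in the frame of board between -0.0665 and -0.0505 m and y of carton_1 in the frame of board between 0.0215 and 0.0375 m and angle between the x axis of carton_1 and the y axis of board, either way round below 0.09 rad) or (x of carton_2 in the frame of board between -0.0665 and -0.0505 m and y of carton_2 in the frame of board between 0.0215 and 0.0375 m and angle between the x axis of carton_2 and the y axis of board, either way round below 0.09 rad) or (x of carton_3 in the frame of board between -0.0665 and -0.0505 m and y of carton_3 in the frame of board between 0.0215 and 0.0375 m and angle between the x axis of carton_3 and the y axis of board, either way round below 0.09 rad)) and angle between each of carton_first, carton_1, carton_2, carton_3's own z axis and vertical below 0.06 rad and z of carton_first in the frame of board between 0.027 and 0.034 m and linear speed of each of carton_first, carton_1, carton_2, carton_3 below 0.02 m/s and z of carton_1 in the frame of board between 0.027 and 0.034 m and z of carton_2 in the frame of board between 0.027 and 0.034 m and z of carton_3 in the frame of board between 0.027 and 0.034 m); the robot touches nothing.
It fails at once if a carton is dropped or thrown: it moves faster than 0.5 m/s while the fingers do not hold it (a fall of more than about 12 mm) ((linear speed of carton_first above 0.5 m/s and contact force between carton_first and the fingers below 0.05 N) or (linear speed of carton_1 above 0.5 m/s and contact force between carton_1 and the fingers below 0.05 N) or (linear speed of carton_2 above 0.5 m/s and contact force between carton_2 and the fingers below 0.05 N) or (linear speed of carton_3 above 0.5 m/s and contact force between carton_3 and the fingers below 0.05 N)).
It fails at once if something in the mesh tray is shifted by more than 15 mm (distance of any of key_bowl, torch, glasses_case, scanner_pen from where it was at the start of the episode above 0.015 m).
It also fails if it takes over 64 s, if anything falls off the work surface, if the arm or the gripper's body presses on something with over 40 N, if the wrist force passes 120 N, or if a joint passes its speed limit or range.

## Robot

A 6-joint arm with a two-finger parallel gripper is mounted at the origin on the work surface. World frame = base frame: x ahead of the robot, y to its left, z up, the work surface at z = 0. Lengths are in m, angles in rad, forces in N, time in s.
With the tool pointing down it reaches from about 0.15 to 0.775 m from the base axis. Payload 6.1 kg.
Tool frame: the origin (TCP) lies midway between the tips of the shut fingers; the grasp point (between the pads) lies 19 mm behind it; z points along the fingers, y is the line along which they close (so a half turn about z gives the same grasp; the last joint's range is limited). The gripper opens to 85 mm and grips with 20 to 120 N. Pads are 22 mm wide; open, the fingers measure 114 mm over their backs; the gripper's body (76 mm by 85 mm) begins 54 mm behind the grasp point. The pads swing forward as they close: fully open they stand 13 mm farther back than shut.
Start: joints at [-1.114, 0.126, -0.04, 1.405, 0, 1.571], TCP at [0.232, -0.471, 0.231] pointing down, gripper open.
Joint ranges: [-2.72, 2.72], [-0.95, 1.95], [-1.27, 1.35], [-1.78, 2.02], [-1.46, 1.47], [-3.14, 3.14]. Speed limits (rad/s): [2.39, 2.39, 3.01, 3.14, 3.14, 3.14].

## Interface

Orientations are given as a rotation vector (axis times angle).
In Python, from bench import * gives the robot as it stands.
- The arm moves only by the tool jog_arm, never from a script. Its arguments are lists of equal length, an entry for each row: "dp": the shift along the tool's x, y, z in mm, a list of three; "yaw": the turn about the tool's z in degrees; "jaw": the finger opening in mm, from 0 to 85.4. In form: {"dp": [[dx, dy, dz], ...], "yaw": [yaw, ...], "jaw": [jaw, ...]}. A call has 1 to 20 rows; each row shifts and turns the commanded pose from where the row before left it, along the tool's axes as they then stand; what a row does not reach is not made up. A row lasts 1/12 s, in which the tool goes at most 41.7 mm and 7.16 degrees, less where a joint would pass 70% of its speed; a pose out of reach is approached as far as the arm can. A call with a gripper value outside its range is refused whole. The fingers move at their own pace and stop on an object; "squeeze" is the grip in N (left out, the last holds). Time passes only in rows, so rows that do not move let the fingers close. It gives the time, the measured TCP pose, the force, the opening and the grip force at its end, in the units of the state.
- state(): the state, without advancing time (a new reading comes with each control period).
- camera(name): name is "scene" or "top" or "wrist"; returns the picture (420x560x3 uint8, blue, green, red); there is no depth.
- camera_info(name): a dict with "K" (3x3 intrinsics, pixels), "world_from_camera" (4x4, takes a point from camera to world coordinates). Camera axes: x right, y up, looking along -z (the intrinsics and any distortion apply to the point x, -y, -z); pixel columns grow to the right and rows downward; lengths in m; the calibration is good to about 2 mm. A picture is of the moment at which its call begins: read the wrist's pose just before it. camera_info takes no time and is no camera call; for the wrist camera it gives the pose at the moment of the call.
- sign_off(): hands the job in; it is judged then, once.
The state is a dict: "time_s": time; "joint_positions": joint angles; "dq": joint speeds; "joint_torque": joint torques, N m; "eef_pos": TCP position; "eef_rot": TCP orientation; "contact_force": force on the tool from outside, world axes, zero at the start; "moment": the same for the moment, N m; "width": finger opening in m; "gripper_force": force on a finger pad.
Only numpy, scipy, OpenCV 4.12 (cv2) and the standard library are available. Lean on these libraries where they do the work, as an engineer would, in place of code of your own. Each camera call takes 0.05 s, during which the arm holds its last target. There are 200 camera calls.

## Working session

There is one attempt and no reset: what is moved stays moved. The work goes in short steps, Python scripts to look and compute and a tool call to move; the robot and the scene stay as the last step left them, time stands still between calls to the robot, and variables do not carry over. Pictures are saved under pics/ and viewed, at most 10 in all, crops included, and the job is handed in when it is done.

Besides the shell and the picture viewer there is one more tool, called after "Emit:" as name(argument=value, ...), one argument or row to a line, values as JSON. jog_arm: Moves the arm, as the interface text tells. Its arguments: {"type":"object","properties":{"dp":{"type":"array"},"yaw":{"type":"array"},"jaw":{"type":"array"},"squeeze":{"type":"number"}},"required":["dp","yaw","jaw"]}

```bash
ls; mkdir -p pics; python3 - <<'E'
from bench import *
import cv2,json
for n in("top","scene"):
    cv2.imwrite(f"pics/{n}0.png",camera(n)); i=camera_info(n); print(n,i)
s=state();print(s)
E
```

```text
pics
top {'K': array([[533.57555753,   0.        , 282.29141471],
       [  0.        , 533.57555753, 208.71733081],
       [  0.        ,   0.        ,   1.        ]]), 'world_from_camera': array([[ 0.12207833,  0.96782543, -0.22002456,  0.27326796],
       [-0.9925167 ,  0.11842913, -0.02975148,  0.12140258],
       [-0.00273692,  0.22201006,  0.97504053,  1.35242125],
       [ 0.        ,  0.        ,  0.        ,  1.        ]])}
scene {'K': array([[477.54880721,   0.        , 279.6258813 ],
       [  0.        , 477.54880721, 218.02306425],
       [  0.        ,   0.        ,   1.        ]]), 'world_from_camera': array([[ 0.1194986 , -0.81625958,  0.56519057,  1.24155113],
       [ 0.99281821,  0.10149188, -0.06333558,  0.05093426],
       [-0.00566398,  0.56870001,  0.82252551,  1.08119201],
       [ 0.        ,  0.        ,  0.        ,  1.        ]])}
{'time_s': 0.1, 'joint_positions': array([-1.11402351e+00,  1.26353570e-01, -4.05177344e-02,  1.40538753e+00,
       -2.34525664e-05,  1.57076445e+00]), 'dq': array([-0.00118233, -0.00092115,  0.00385625,  0.00092379,  0.0010938 ,
       -0.00078654]), 'joint_torque': array([-1.31331959e-03, -4.36903703e+01,  3.53605771e+01,  1.37311386e-02,
       -8.90639694e-05,  7.99305582e-06]), 'eef_pos': array([ 0.23138608, -0.47085253,  0.23058365]), 'eef_rot': array([-3.05862112e+00, -7.11003274e-01,  5.55720953e-04]), 'contact_force': array([-0.7232282 , -0.15639287, -0.29649777]), 'moment': array([ 0.01936026, -0.02398656, -0.01912955]), 'gripper_force': 0.0, 'width': 0.08552876257582767}
```

```bash
python3 - <<'E'
import cv2
a=cv2.imread("pics/top0.png");cv2.imwrite("pics/top0b.png",cv2.resize(a,(800,600),interpolation=cv2.INTER_CUBIC))
E
```

```text
(no output)
```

View pics/top0b.png

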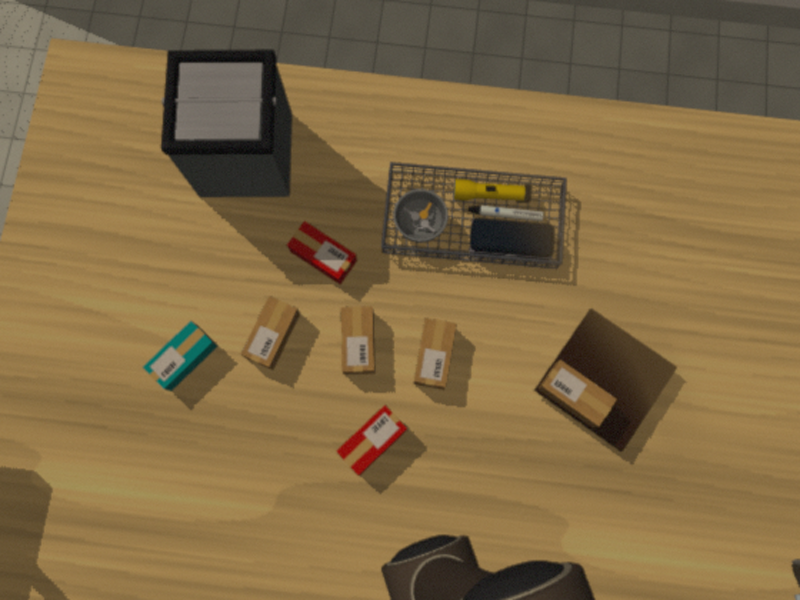

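The three brown cartons are at about (270,333), (358,340) and (436,353), and the board is near (608,380) with the first carton in its left corner. I'll zoom in for the corners.

```bash
python3 - <<'E'
import cv2
a=cv2.imread("pics/top0.png")
cv2.imwrite("pics/c1.png",cv2.resize(a[200:280,165:325],None,fx=5,fy=5,interpolation=cv2.INTER_CUBIC))
cv2.imwrite("pics/c2.png",cv2.resize(a[210:322,370:480],None,fx=5,fy=5,interpolation=cv2.INTER_CUBIC))
E
```

```text
(no output)
```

View pics/c1.png

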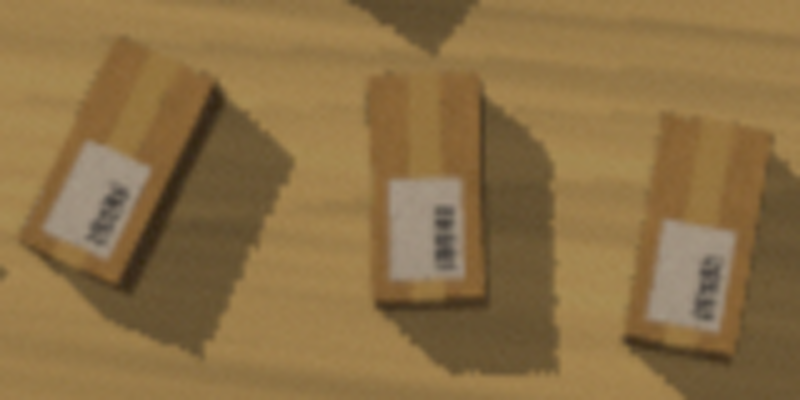

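View pics/c2.png

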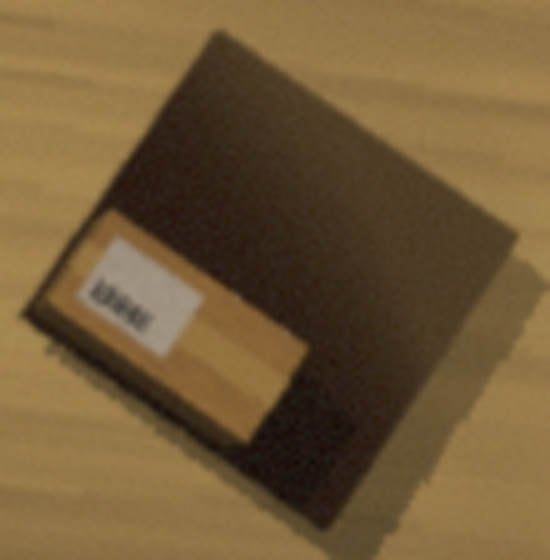

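In crop 1 I read the top-face corners as follows:
- A: (122,36), (216,82), (118,282), (24,240)
- B: (368,74), (480,72), (487,298), (376,300)
- C: (662,113), (772,134), (733,353), (628,336)

In crop 2, the deck corners are (218,32), (517,237), (325,528) and (28,313). The first carton's top is (110,210), (308,345), (248,440), (45,295).

```bash
cat > h.py <<'E'
from bench import *
import numpy as np, cv2
from scipy.optimize import least_squares
def ray(n,px,z,info=None):
    i=info or camera_info(n);K=i["K"];T=i["world_from_camera"]
    px=np.atleast_2d(px).astype(float)
    d=np.c_[(px[:,0]-K[0,2])/K[0,0],-(px[:,1]-K[1,2])/K[1,1],-np.ones(len(px))]@T[:3,:3].T
    return (T[:3,3]+d*((z-T[2,3])/d[:,2])[:,None])[:,:2]
def fit(P,L,W):
    """P ordered: -x-y, +x-y, +x+y, -x+y. returns x,y,deg,rms mm"""
    Q=np.array([[-L,-W],[L,-W],[L,W],[-L,W]])/2
    R=lambda a:np.array([[np.cos(a),-np.sin(a)],[np.sin(a),np.cos(a)]])
    e=P[1]-P[0]
    r=least_squares(lambda v:((Q@R(v[2]).T+v[:2])-P).ravel(),[*P.mean(0),np.arctan2(e[1],e[0])])
    v=r.x; return np.round([v[0]*1e3,v[1]*1e3,np.degrees(v[2]),1e3*np.sqrt(np.mean(r.fun**2))],1)
def crop(c,o,f): return (np.array(c)+.5)/f-.5+np.array(o)
E
python3 - <<'E'
from h import *
# label end = -x ; order -x-y...: going ccw seen from above (image ccw)
S={'A':[(24,240),(118,282),(216,82),(122,36)],'B':[(376,300),(487,298),(480,72),(368,74)],'C':[(628,336),(733,353),(772,134),(662,113)]}
for k,c in S.items():
    c=[c[1],c[2],c[3],c[0]]
    print(k,fit(ray("top",crop(c,(165,200),5),.044),.114,.056))
b=[(28,313),(325,528),(517,237),(218,32)]
print("board",fit(ray("top",crop(b,(370,210),5),.030),.18,.18))
f=[(45,295),(248,440),(308,345),(110,210)]
print("first",fit(ray("top",crop(f,(370,210),5),.074),.114,.056))
E
```

```text
A [482.6 385.8 -16.9   1.6]
B [488.3 232.    9.3   0.6]
C [480.7  95.5  -2.9   1.2]
board [ 473.3 -204.5 -119.2    2.2]
first [ 438.6 -150.2 -119.     1.2]
```

```bash
cat >> h.py <<'E'
from scipy.spatial.transform import Rotation as Ro
def th():
    R=Ro.from_rotvec(state()["eef_rot"]).as_matrix(); return R
def plan(x,y,z,a):
    """print yaw needed (deg) and total shift in mm in tool axes after the yaw"""
    s=state();R=th();t=np.degrees(np.arctan2(R[1,0],R[0,0]))
    a_=np.radians(a);d=np.array([x,y,z])-s["eef_pos"]*1e3
    tx=np.array([np.cos(a_),np.sin(a_)]);ty=np.array([np.sin(a_),-np.cos(a_)])
    v=[d[:2]@tx,d[:2]@ty,-d[2]]
    print("th",t.round(2),"yaw",round((t-a+180)%360-180,2),"shift",np.round(v,1),"|",np.linalg.norm(v).round(),"j6",s["joint_positions"][5].round(2),"z-tilt",R[:2,2].round(4))
E
python3 - <<'E'
from h import *
i=camera_info("wrist");s=state();R=th()
print(i["K"]); T=i["world_from_camera"]
print(R.T@(T[:3,3]-s["eef_pos"])); print((R.T@T[:3,:3]).round(3))
plan(473,-204,330,61)
E
```

```text
[[325.27918871   0.         277.25934219]
 [  0.         325.27918871 208.36554218]
 [  0.           0.           1.        ]]
[ 7.47276534e-02 -5.02817951e-05 -1.42787849e-01]
[[-0.001  0.956  0.294]
 [ 1.     0.001 -0.001]
 [-0.001  0.294 -0.956]]
th 26.17 yaw -34.83 shift [350.5  81.9 -99.4] | 373.0 j6 1.57 z-tilt [-0.0007  0.0013]
```

Emit:
jog_arm(
  dp=[
    [0, 0, 0],
    [0, 0, 0],
    [0, 0, 0],
    [0, 0, 0],
    [0, 0, 0],
    [25, 5.9, 2],
    [25, 5.9, 2],
    [25, 5.9, 2],
    [25, 5.9, 2],
    [25, 5.9, 2],
    [25, 5.9, 2],
    [25, 5.9, 2],
    [25, 5.9, 2],
    [25, 5.9, 2],
    [25, 5.9, 2],
    [25, 5.9, 2],
    [25, 5.9, 2],
    [25, 5.9, 2],
    [25, 5.9, 2],
    [0, 0, 0],
  ],
  yaw=[-7, -7, -7, -7, -7, 0, 0, 0, 0, 0, 0, 0, 0, 0, 0, 0, 0, 0, 0, 0],
  jaw=[85, 85, 85, 85, 85, 85, 85, 85, 85, 85, 85, 85, 85, 85, 85, 85, 85, 85, 85, 85],
)

```text
time_s: 1.77
eef_pos: [0.4746, -0.2016, 0.2022]
eef_rot: [-2.7, -1.603, -0.001]
contact_force: [-0.4, 0.1, -0.1]
width: 0.085
gripper_force: 0.0
```

```bash
python3 - <<'E'
from h import *
import pickle
i=camera_info("wrist");p=camera("wrist");pickle.dump(i,open("w1.pkl","wb"))
cv2.imwrite("pics/w1.png",cv2.resize(p,(800,600),interpolation=cv2.INTER_CUBIC))
s=state();print(s["time_s"],s["eef_pos"],s["joint_positions"]);plan(473,-204,200,61)
E
```

```text
1.8167 [ 0.47341857 -0.20282656  0.20245315] [-4.04835430e-01  1.09484360e-01 -1.21084093e-01  1.34169607e+00
  1.10516280e-04  1.66572205e+00]
th 61.37 yaw 0.37 shift [-1.2  0.2  2.5] | 3.0 j6 1.67 z-tilt [-0.0013  0.0007]
```

View pics/w1.png

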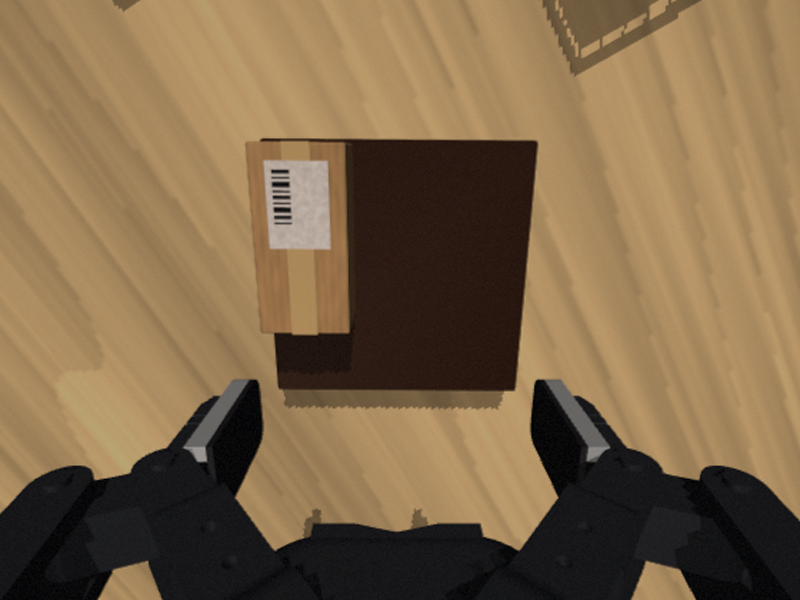

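The wrist view shows the deck corners at (261,139), (279,389), (516,390) and (537,141). The first carton's top corners are (247,142), (262,333), (350,333) and (350,143).

```bash
python3 - <<'E'
from h import *
import pickle
i=pickle.load(open("w1.pkl","rb"))
b=[(261,139),(279,389),(516,390),(537,141)]
B=fit(ray("wrist",crop(b,(0,0),1/.7),.030,i),.18,.18);print("board",B)
f=[(247,142),(262,333),(350,333),(350,143)]
F=fit(ray("wrist",crop(f,(0,0),1/.7),.074,i),.114,.056);print("first",F)
a=np.radians(B[2]);R=np.array([[np.cos(a),-np.sin(a)],[np.sin(a),np.cos(a)]])
print((R.T@(F[:2]-B[:2])))
for c,y in (((480.7,95.5),177),((488,232),189),((482.6,385.8),163)): plan(*c,200,y)
E
```

```text
board [ 473.2 -206.8 -119.     0.9]
first [ 437.9 -153.2 -119.6    0.6]
[-29.76583671 -56.85987131]
th 61.37 yaw -115.63 shift [  8.3 298.3   2.5] | 298.0 j6 1.67 z-tilt [-0.0013  0.0007]
th 61.37 yaw -127.63 shift [-82.4 427.2   2.5] | 435.0 j6 1.67 z-tilt [-0.0013  0.0007]
th 61.37 yaw -101.63 shift [163.3 565.6   2.5] | 589.0 j6 1.67 z-tilt [-0.0013  0.0007]
```

Emit:
jog_arm(
  dp=[
    [0, 0, 0],
    [0, 0, 0],
    [0, 0, 0],
    [0, 0, 0],
    [0, 0, 0],
    [0, 0, 0],
    [0, 0, 0],
    [0, 0, 0],
    [0, 0, 0],
    [0, 0, 0],
    [0, 0, 0],
    [0, 0, 0],
    [0, 0, 0],
    [0, 0, 0],
    [0, 0, 0],
    [0, 0, 0],
    [0, 0, 0],
  ],
  yaw=[-7, -7, -7, -7, -7, -7, -7, -7, -7, -7, -7, -7, -7, -7, -7, -7, -7],
  jaw=[85, 85, 85, 85, 85, 85, 85, 85, 85, 85, 85, 85, 85, 85, 85, 85, 85],
)

```text
time_s: 3.23
eef_pos: [0.4718, -0.2052, 0.2032]
eef_rot: [0.012, -3.141, 0.0]
contact_force: [1.3, 0.0, -0.7]
width: 0.0848
gripper_force: 0.0
```

```bash
python3 - <<'E'
from h import *
plan(450,240,250,180)
E
```

```text
th -179.55 yaw 0.45 shift [ 21.8 445.2 -46.8] | 448.0 j6 -0.42 z-tilt [-0.0007 -0.0001]
```

Emit:
jog_arm(
  dp=[
    [1.4, 29.7, -3],
    [1.4, 29.7, -3],
    [1.4, 29.7, -3],
    [1.4, 29.7, -3],
    [1.4, 29.7, -3],
    [1.4, 29.7, -3],
    [1.4, 29.7, -3],
    [1.4, 29.7, -3],
    [1.4, 29.7, -3],
    [1.4, 29.7, -3],
    [1.4, 29.7, -3],
    [1.4, 29.7, -3],
    [1.4, 29.7, -3],
    [1.4, 29.7, -3],
    [1.4, 29.7, -3],
    [0, 0, 0],
    [0, 0, 0],
  ],
  yaw=[0, 0, 0, 0, 0, 0, 0, 0, 0, 0, 0, 0, 0, 0, 0, 0, 0],
  jaw=[85, 85, 85, 85, 85, 85, 85, 85, 85, 85, 85, 85, 85, 85, 85, 85, 85],
)

```text
time_s: 4.65
eef_pos: [0.4502, 0.2414, 0.248]
eef_rot: [0.008, -3.141, 0.001]
contact_force: [0.2, 0.1, 0.3]
width: 0.0848
gripper_force: 0.0
```

```bash
python3 - <<'E'
from h import *
import pickle
i=camera_info("wrist");p=camera("wrist");pickle.dump(i,open("w2.pkl","wb"))
cv2.imwrite("pics/w2.png",cv2.resize(p[60:340,:],(800,400),interpolation=cv2.INTER_CUBIC))
plan(450,240,250,180)
E
```

```text
th -179.8 yaw 0.2 shift [ 0.2 -0.5 -2. ] | 2.0 j6 0.49 z-tilt [-0.0006 -0.001 ]
```

View pics/w2.png

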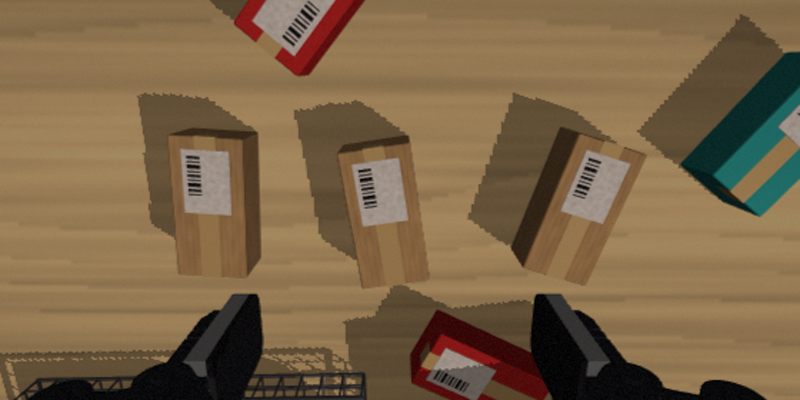

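```bash
python3 - <<'E'
import cv2,numpy as np
a=cv2.imread("pics/w2.png")  # scale 800/560
a=cv2.resize(a,(560,280),interpolation=cv2.INTER_AREA)
t=np.hstack([a[85:205,112:192],a[85:205,230:310],a[85:205,352:458]])
cv2.imwrite("pics/w2c.png",cv2.resize(t,None,fx=3,fy=3,interpolation=cv2.INTER_CUBIC))
E
```

```text
(no output)
```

View pics/w2c.png

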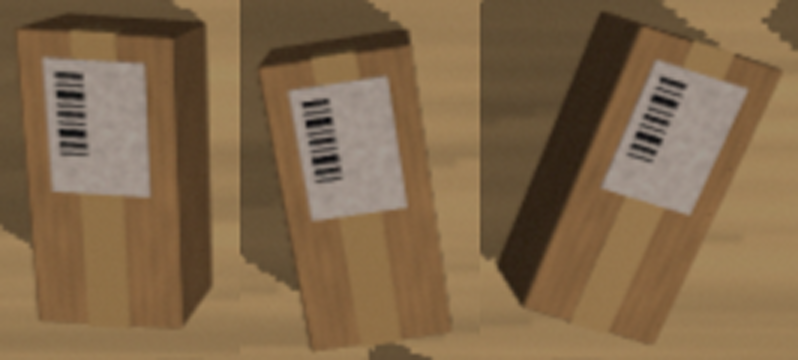

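The enlarged crop gives these top-face corners:
- C: (19,29), (174,38), (183,327), (38,319)
- B: (262,68), (410,46), (452,332), (312,349)
- A: (638,28), (780,70), (655,344), (524,304)

```bash
python3 - <<'E'
from h import *
import pickle
i=pickle.load(open("w2.pkl","rb"))
S={'C':([(19,29),(38,319),(183,327),(174,38)],(112,145),0),'B':([(262,68),(312,349),(452,332),(410,46)],(230,145),240),'A':([(638,28),(524,304),(655,344),(780,70)],(352,145),480)}
for k,(c,o,x) in S.items():
    c=np.array(c)-[x,0]
    r=fit(ray("wrist",crop(c,o,3),.044,i),.114,.056);a=np.radians(r[2])
    g=lambda s:(r[:2]+s*24*np.array([np.cos(a),np.sin(a)])).round(1)
    print(k,r,"grasp +24",g(1),"-24",g(-1))
E
```

```text
C [480.1  94.8  -3.8   0.7] grasp +24 [504.   93.2] -24 [456.2  96.4]
B [487.4 232.2   8.6   0.9] grasp +24 [511.1 235.8] -24 [463.7 228.6]
A [481.8 386.  -16.4   1. ] grasp +24 [504.8 379.2] -24 [458.8 392.8]
```

```bash
python3 - <<'E'
from h import *
plan(504,93.2,80,176.2)
E
```

```text
th -179.8 yaw 4.0 shift [ -63.4 -143.4  168. ] | 230.0 j6 0.49 z-tilt [-0.0006 -0.001 ]
```

Emit:
jog_arm(
  dp=[
    [0, 0, 0],
    [-7.9, -17.9, 15],
    [-7.9, -17.9, 15],
    [-7.9, -17.9, 15],
    [-7.9, -17.9, 15],
    [-7.9, -17.9, 15],
    [-7.9, -17.9, 15],
    [-7.9, -17.9, 15],
    [-8.1, -18.1, 15],
    [0, 0, 16],
    [0, 0, 16],
    [0, 0, 16],
    [0, 0, 0],
    [0, 0, 0],
  ],
  yaw=[4, 0, 0, 0, 0, 0, 0, 0, 0, 0, 0, 0, 0, 0],
  jaw=[85, 85, 85, 85, 85, 85, 85, 85, 85, 85, 85, 85, 85, 85],
)

```text
time_s: 5.87
eef_pos: [0.5031, 0.0922, 0.0799]
eef_rot: [-0.108, -3.138, 0.001]
contact_force: [0.1, -0.0, 0.3]
width: 0.0849
gripper_force: 0.0
```

```bash
python3 - <<'E'
from h import *
plan(504,93.2,8,176.2)
E
```

```text
th 176.06 yaw -0.14 shift [-0.9  1.  71.9] | 72.0 j6 0.25 z-tilt [-0.002  -0.0006]
```

Emit:
jog_arm(
  dp=[
    [-0.9, 1, 18],
    [0, 0, 18],
    [0, 0, 18],
    [0, 0, 18],
    [0, 0, 0],
    [0, 0, 0],
    [0, 0, 0],
    [0, 0, 0],
    [0, 0, 0],
    [0, 0, 0],
    [0, 0, 0],
    [0, 0, 0],
  ],
  yaw=[0, 0, 0, 0, 0, 0, 0, 0, 0, 0, 0, 0],
  jaw=[85, 85, 85, 85, 85, 85, 40, 40, 40, 40, 40, 40],
  squeeze=60,
)

```text
time_s: 6.87
eef_pos: [0.5064, 0.0947, 0.0103]
eef_rot: [0.105, 3.137, 0.0]
contact_force: [-0.7, -1.6, 6.5]
width: 0.0553
gripper_force: 64.4
```

Emit:
jog_arm(
  dp=[
    [0, 0, 0],
    [0, 0, -5],
    [0, 0, -10],
    [0, 0, -20],
    [0, 0, -25],
    [0, 0, -30],
    [0, 0, -30],
    [0, 0, -20],
    [0, 0, 0],
    [0, 0, 0],
  ],
  yaw=[0, 0, 0, 0, 0, 0, 0, 0, 0, 0],
  jaw=[40, 40, 40, 40, 40, 40, 40, 40, 40, 40],
)

```text
time_s: 7.7
eef_pos: [0.5057, 0.0949, 0.1497]
eef_rot: [0.105, 3.137, 0.001]
contact_force: [0.8, -0.1, -3.6]
width: 0.0549
gripper_force: 64.1
```

```bash
cat >> h.py <<'E'
BD=(473.2,-206.2,-119.1)
def bp(x,y):
    a=np.radians(BD[2]);return BD[0]+x*np.cos(a)-y*np.sin(a),BD[1]+x*np.sin(a)+y*np.cos(a)
E
python3 - <<'E'
from h import *
print(state()["width"],state()["gripper_force"],bp(60,-6.5));plan(*bp(60,-6.5),100,150.9)
E
```

```text
0.05490745881637469 64.1109037399292 (np.float64(438.34035772486004), np.float64(-255.4651534093752))
th 176.18 yaw 25.28 shift [-111.6 -338.9   49.7] | 360.0 j6 0.25 z-tilt [0.0027 0.0006]
```

Emit:
jog_arm(
  dp=[
    [0, 0, 0],
    [0, 0, 0],
    [0, 0, 0],
    [0, 0, 0],
    [0, 0, 0],
    [-8.1, -24.2, 0],
    [-8.1, -24.2, 0],
    [-8.1, -24.2, 0],
    [-8.1, -24.2, 0],
    [-8.1, -24.2, 0],
    [-8.1, -24.2, 0],
    [-8.1, -24.2, 0],
    [-8.1, -24.2, 0],
    [-8.1, -24.2, 0],
    [-8.1, -24.2, 0],
    [-8.1, -24.2, 0],
    [-8.1, -24.2, 0],
    [-8.1, -24.2, 0],
    [-8.1, -24.2, 0],
    [0, 0, 0],
  ],
  yaw=[5, 5, 5, 5, 5.3, 0, 0, 0, 0, 0, 0, 0, 0, 0, 0, 0, 0, 0, 0, 0],
  jaw=[40, 40, 40, 40, 40, 40, 40, 40, 40, 40, 40, 40, 40, 40, 40, 40, 40, 40, 40, 40],
)

```text
time_s: 9.37
eef_pos: [0.4375, -0.2594, 0.1462]
eef_rot: [-0.795, -3.036, 0.001]
contact_force: [0.5, 0.3, -2.5]
width: 0.0555
gripper_force: 64.6
```

Emit:
jog_arm(
  dp=[
    [0, 0, 15],
    [0, 0, 20],
    [0, 0, 15],
    [0, 0, 0],
    [0, 0, 0],
  ],
  yaw=[0, 0, 0, 0, 0],
  jaw=[40, 40, 40, 40, 40],
)

```text
time_s: 9.78
eef_pos: [0.4378, -0.2553, 0.0965]
eef_rot: [-0.789, -3.037, -0.002]
contact_force: [0.5, 1.1, -1.6]
width: 0.0551
gripper_force: 64.4
```

```bash
python3 - <<'E'
from h import *
plan(*bp(60,-4.5),41,150.9);plan(*bp(60,-4.5),41,150.9)
p=camera("wrist");i=camera_info("wrist");import pickle;pickle.dump(i,open("w3.pkl","wb"))
cv2.imwrite("pics/w3.png",cv2.resize(p,(800,600),interpolation=cv2.INTER_CUBIC))
plan(*bp(60,-4.5),41,150.9)
E
```

```text
th 150.88 yaw -0.02 shift [-2.5  0.1 55.5] | 56.0 j6 -0.02 z-tilt [-0.0037  0.0023]
th 150.88 yaw -0.02 shift [-2.5  0.1 55.5] | 56.0 j6 -0.02 z-tilt [-0.0037  0.0023]
th 150.89 yaw -0.01 shift [-1.5  0.2 56.8] | 57.0 j6 -0.02 z-tilt [-0.0015  0.0011]
```

View pics/w3.png

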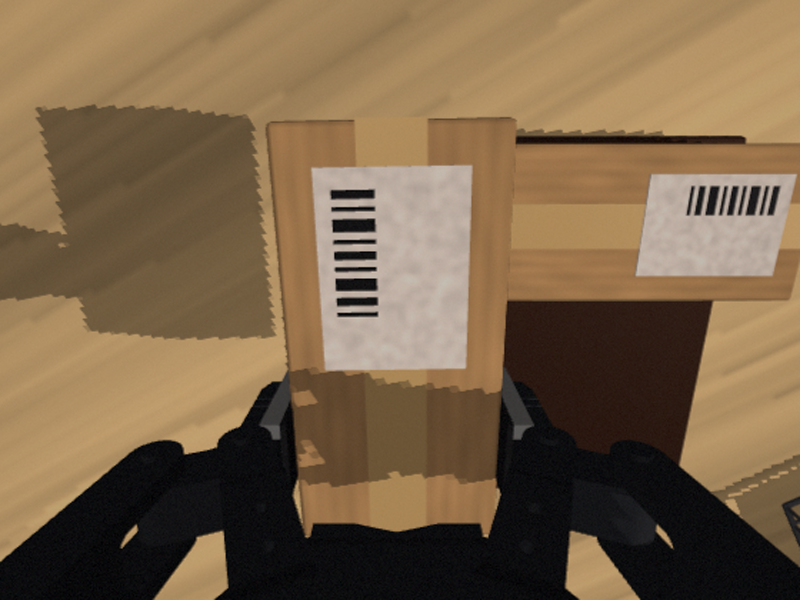

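The held carton's far-end top corners are at (268,123) and (516,118), and the first carton lies to the right at its own place. I'll check the held carton's position in the board frame.

```bash
cat >> h.py <<'E'
def tob(P):
    a=np.radians(BD[2]);R=np.array([[np.cos(a),-np.sin(a)],[np.sin(a),np.cos(a)]])
    return ((np.array(P)*1e3-BD[:2])@R).round(1)
E
python3 - <<'E'
from h import *
import pickle
i=pickle.load(open("w3.pkl","rb"))
for z in(.126,.130):print(tob(ray("wrist",crop([(268,123),(516,118)],(0,0),1/.7),z,i)))
s=state();print(tob(s["eef_pos"][None,:2]),s["eef_pos"])
E
```

```text
[[ 90.2 -88.3]
 [ 32.9 -89.3]]
[[ 89.2 -88. ]
 [ 33.9 -89. ]]
[[60.2 -6. ]] [ 0.43866827 -0.25582826  0.09780582]
```

Emit:
jog_arm(
  dp=[
    [-1, 0.7, 12],
    [0, 0, 15],
    [0, 0, 12],
    [0, 0, 8],
    [0, 0, 4],
    [0, 0, 2],
    [0, 0, 0],
    [0, 0, 0],
  ],
  yaw=[0, 0, 0, 0, 0, 0, 0, 0],
  jaw=[40, 40, 40, 40, 40, 40, 40, 40],
)

```text
time_s: 10.5
eef_pos: [0.4408, -0.2565, 0.046]
eef_rot: [0.79, 3.04, -0.0]
contact_force: [-0.0, -0.1, -2.5]
width: 0.0548
gripper_force: 64.7
```

```bash
python3 - <<'E'
from h import *
plan(*bp(60,-4.5),40.3,150.9);print(state()["contact_force"])
E
```

```text
th 150.87 yaw -0.03 shift [ 0.7 -0.3  5.7] | 6.0 j6 -0.02 z-tilt [ 0.0009 -0.0005]
[-0.04896378 -0.06801257 -2.45286296]
```

Emit:
jog_arm(
  dp=[
    [0, 0, 1.5],
    [0, 0, 1.5],
    [0, 0, 1],
    [0, 0, 1],
    [0, 0, 0],
    [0, 0, 0],
  ],
  yaw=[0, 0, 0, 0, 0, 0],
  jaw=[40, 40, 40, 40, 40, 40],
)

```text
time_s: 11.0
eef_pos: [0.4404, -0.2563, 0.0403]
eef_rot: [0.79, 3.041, -0.0]
contact_force: [-0.4, -0.2, -2.8]
width: 0.0552
gripper_force: 64.9
```

Emit:
jog_arm(
  dp=[
    [0, 0, 0.7],
    [0, 0, 0.7],
    [0, 0, 0],
    [0, 0, 0],
  ],
  yaw=[0, 0, 0, 0],
  jaw=[40, 40, 40, 40],
)

```text
time_s: 11.33
eef_pos: [0.4404, -0.2564, 0.0403]
eef_rot: [0.79, 3.04, -0.0]
contact_force: [-4.5, 1.5, 8.7]
width: 0.0553
gripper_force: 66.1
```

Emit:
jog_arm(
  dp=[
    [0, 0, 0],
    [0, 0, 0],
    [0, 0, 0],
    [0, 0, 0],
    [0, 0, 0],
    [0, 0, -10],
    [0, 0, -25],
    [0, 0, -30],
    [0, 0, -30],
    [0, 0, -30],
    [0, 0, -20],
    [0, 0, 0],
  ],
  yaw=[0, 0, 0, 0, 0, 0, 0, 0, 0, 0, 0, 0],
  jaw=[60, 68, 75, 75, 75, 75, 75, 75, 75, 80, 85, 85],
)

```text
time_s: 12.33
eef_pos: [0.4422, -0.2575, 0.1895]
eef_rot: [0.788, 3.033, -0.003]
contact_force: [0.4, -0.3, 0.7]
width: 0.085
gripper_force: 0.0
```

```bash
python3 - <<'E'
from h import *
print(state()["contact_force"])
plan(511.1,235.8,185,188.6);plan(463.7,228.6,185,188.6)
E
```

```text
[ 0.41109345 -0.27873991  0.69410308]
th 150.87 yaw -37.73 shift [-141.8  477.4    4.5] | 498.0 j6 -0.02 z-tilt [ 0.0069 -0.0041]
th 150.87 yaw -37.73 shift [-93.9 477.4   4.5] | 487.0 j6 -0.02 z-tilt [ 0.0069 -0.0041]
```

Emit:
jog_arm(
  dp=[
    [0, 0, 0],
    [0, 0, 0],
    [0, 0, 0],
    [0, 0, 0],
    [0, 0, 0],
    [0, 0, 0],
    [-8.9, 29.8, 0],
    [-8.9, 29.8, 0],
    [-8.9, 29.8, 0],
    [-8.9, 29.8, 0],
    [-8.9, 29.8, 0],
    [-8.9, 29.8, 0],
    [-8.9, 29.8, 0],
    [-8.9, 29.8, 0],
    [-8.9, 29.8, 0],
    [-8.9, 29.8, 0],
    [-8.9, 29.8, 0],
    [-8.9, 29.8, 0],
    [-8.9, 29.8, 0],
    [-8.9, 29.8, 0],
  ],
  yaw=[-6.3, -6.3, -6.3, -6.3, -6.3, -6.2, 0, 0, 0, 0, 0, 0, 0, 0, 0, 0, 0, 0, 0, 0],
  jaw=[85, 85, 85, 85, 85, 85, 85, 85, 85, 85, 85, 85, 85, 85, 85, 85, 85, 85, 85, 85],
)

```text
time_s: 14.0
eef_pos: [0.5011, 0.1763, 0.1838]
eef_rot: [0.235, -3.132, 0.0]
contact_force: [0.9, 0.3, 0.6]
width: 0.0848
gripper_force: 0.0
```

Emit:
jog_arm(
  dp=[
    [-8.9, 29.8, 0],
    [-8.9, 29.8, 0],
    [0, 0, 30],
    [0, 0, 30],
    [0, 0, 30],
    [0, 0, 15],
    [0, 0, 0],
    [0, 0, 0],
  ],
  yaw=[0, 0, 0, 0, 0, 0, 0, 0],
  jaw=[85, 85, 85, 85, 85, 85, 85, 85],
)

```text
time_s: 14.67
eef_pos: [0.5093, 0.2361, 0.0783]
eef_rot: [0.235, -3.131, 0.001]
contact_force: [-0.5, 0.2, -0.6]
width: 0.0849
gripper_force: 0.0
```

```bash
python3 - <<'E'
from h import *
plan(511.1,235.8,9,188.6)
E
```

```text
th -171.42 yaw -0.02 shift [-1.7 -0.5 69.3] | 69.0 j6 0.28 z-tilt [-0.0021 -0.001 ]
```

Emit:
jog_arm(
  dp=[
    [-0.8, -0.5, 18],
    [0, 0, 18],
    [0, 0, 18],
    [0, 0, 15.5],
    [0, 0, 0],
    [0, 0, 0],
    [0, 0, 0],
    [0, 0, 0],
    [0, 0, 0],
    [0, 0, 0],
    [0, 0, 0],
    [0, 0, 0],
  ],
  yaw=[0, 0, 0, 0, 0, 0, 0, 0, 0, 0, 0, 0],
  jaw=[85, 85, 85, 85, 85, 85, 40, 40, 40, 40, 40, 40],
)

```text
time_s: 15.67
eef_pos: [0.5123, 0.2364, 0.0114]
eef_rot: [-0.234, 3.13, 0.001]
contact_force: [0.5, -1.0, 6.1]
width: 0.0551
gripper_force: 64.9
```

Emit:
jog_arm(
  dp=[
    [0, 0, 0],
    [0, 0, -5],
    [0, 0, -10],
    [0, 0, -20],
    [0, 0, -25],
    [0, 0, -30],
    [0, 0, -30],
    [0, 0, -20],
    [0, 0, 0],
    [0, 0, 0],
  ],
  yaw=[0, 0, 0, 0, 0, 0, 0, 0, 0, 0],
  jaw=[40, 40, 40, 40, 40, 40, 40, 40, 40, 40],
)

```text
time_s: 16.5
eef_pos: [0.5116, 0.2363, 0.1508]
eef_rot: [-0.235, 3.13, 0.002]
contact_force: [0.1, 0.1, -3.9]
width: 0.0554
gripper_force: 64.3
```

```bash
python3 - <<'E'
from h import *
plan(*bp(5.5,60),150,240.9)
E
```

```text
th -171.43 yaw -52.33 shift [ 410.8 -241.7    0.8] | 477.0 j6 0.28 z-tilt [0.0024 0.0012]
```

Emit:
jog_arm(
  dp=[
    [0, 0, 0],
    [0, 0, 0],
    [0, 0, 0],
    [0, 0, 0],
    [0, 0, 0],
    [0, 0, 0],
    [0, 0, 0],
    [0, 0, 0],
    [25.7, -15.1, 0],
    [25.7, -15.1, 0],
    [25.7, -15.1, 0],
    [25.7, -15.1, 0],
    [25.7, -15.1, 0],
    [25.7, -15.1, 0],
    [25.7, -15.1, 0],
    [25.7, -15.1, 0],
    [25.7, -15.1, 0],
    [25.7, -15.1, 0],
    [25.7, -15.1, 0],
    [25.7, -15.1, 0],
  ],
  yaw=[-6.5, -6.5, -6.5, -6.5, -6.5, -6.5, -6.5, -6.8, 0, 0, 0, 0, 0, 0, 0, 0, 0, 0, 0, 0],
  jaw=[40, 40, 40, 40, 40, 40, 40, 40, 40, 40, 40, 40, 40, 40, 40, 40, 40, 40, 40, 40],
)

```text
time_s: 18.17
eef_pos: [0.5177, -0.1227, 0.1473]
eef_rot: [1.59, -2.707, -0.004]
contact_force: [0.5, -0.5, -3.4]
width: 0.0552
gripper_force: 64.2
```

Emit:
jog_arm(
  dp=[
    [25.7, -15.1, 0],
    [25.7, -15.1, 0],
    [25.7, -15.1, 0],
    [25.7, -15.1, 0],
    [0, 0, 0],
    [0, 0, 15],
    [0, 0, 20],
    [0, 0, 15],
    [0, 0, 0],
    [0, 0, 0],
    [0, 0, 0],
  ],
  yaw=[0, 0, 0, 0, 0, 0, 0, 0, 0, 0, 0],
  jaw=[40, 40, 40, 40, 40, 40, 40, 40, 40, 40, 40],
)

```text
time_s: 19.08
eef_pos: [0.5217, -0.2405, 0.0994]
eef_rot: [1.592, -2.708, -0.001]
contact_force: [-0.3, -0.3, -2.4]
width: 0.0549
gripper_force: 64.3
```

```bash
python3 - <<'E'
from h import *
import pickle
p=camera("wrist");i=camera_info("wrist");pickle.dump(i,open("w4.pkl","wb"))
cv2.imwrite("pics/w4.png",cv2.resize(p,(800,600),interpolation=cv2.INTER_CUBIC))
plan(*bp(5.5,60),41.3,240.9)
s=state();print(tob(s["eef_pos"][None,:2]),s["eef_pos"],s["joint_positions"])
E
```

```text
th -119.11 yaw -0.01 shift [-0.8 -0.4 58.7] | 59.0 j6 -1.49 z-tilt [ 0.0006 -0.0002]
[[ 6.3 59.6]] [ 0.52216543 -0.24069044  0.10002857] [-4.31968145e-01  2.49114429e-01 -1.78742548e-01  1.14232172e+00
  9.40138938e-05 -1.49464106e+00]
```

View pics/w4.png

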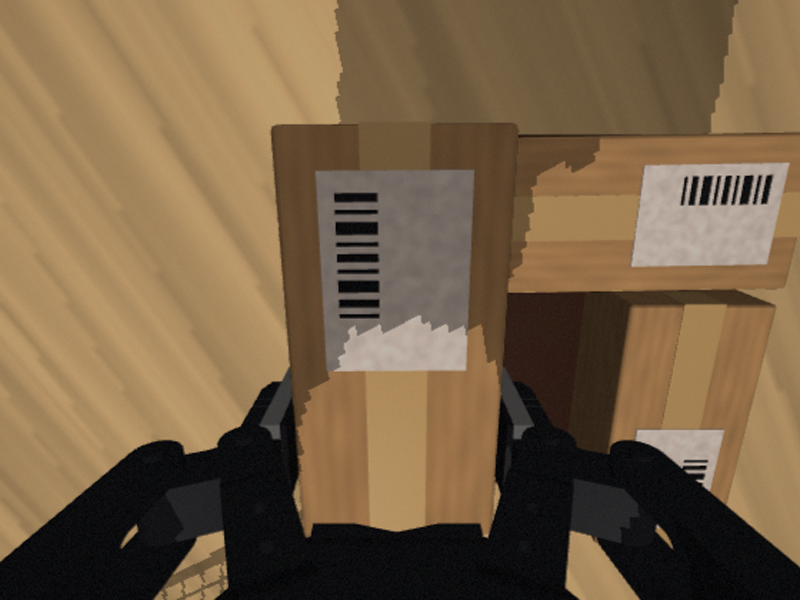

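The held carton's far-end corners are (273,126) and (517,123). The placed carton's inner edge runs (505,292) to (782,288), and the first carton's +x end is (629,305) to (775,306).

```bash
python3 - <<'E'
from h import *
import pickle
i=pickle.load(open("w4.pkl","rb"))
w=lambda p,z:tob(ray("wrist",crop(p,(0,0),1/.7),z,i))
print("held",w([(273,126),(517,123)],.1326));print("p2 inner,outer",w([(510,292),(782,288),(523,135),(795,132)],.074));print("first",w([(629,305),(775,306)],.074))
E
```

```text
held [[88.  86.9]
 [88.5 32.6]]
p2 inner,outer [[ 32.2  16.6]
 [ 33.7 -85.8]
 [ 88.3  16.1]
 [ 89.1 -76.8]]
first [[ 27.  -29.2]
 [ 26.6 -84.9]]
```

Emit:
jog_arm(
  dp=[
    [-0.8, -0.3, 12],
    [0, 0, 15],
    [0, 0, 12],
    [0, 0, 8],
    [0, 0, 4],
    [0, 0, 2],
    [0, 0, 2],
    [0, 0, 1.5],
    [0, 0, 0],
    [0, 0, 0],
  ],
  yaw=[0, 0, 0, 0, 0, 0, 0, 0, 0, 0],
  jaw=[40, 40, 40, 40, 40, 40, 40, 40, 40, 40],
)

```text
time_s: 19.97
eef_pos: [0.5227, -0.2404, 0.0433]
eef_rot: [-1.591, 2.708, -0.001]
contact_force: [-0.9, -0.0, -1.9]
width: 0.0551
gripper_force: 64.6
```

Emit:
jog_arm(
  dp=[
    [0, 0, 0.7],
    [0, 0, 0.7],
    [0, 0, 0],
    [0, 0, 0],
  ],
  yaw=[0, 0, 0, 0],
  jaw=[40, 40, 40, 40],
)

```text
time_s: 20.3
eef_pos: [0.5225, -0.2403, 0.0415]
eef_rot: [1.591, -2.709, -0.0]
contact_force: [-0.8, -0.8, -2.6]
width: 0.055
gripper_force: 64.6
```

Emit:
jog_arm(
  dp=[
    [0, 0, 0.7],
    [0, 0, 0.7],
    [0, 0, 0],
    [0, 0, 0],
  ],
  yaw=[0, 0, 0, 0],
  jaw=[40, 40, 40, 40],
)

```text
time_s: 20.63
eef_pos: [0.5225, -0.2403, 0.0414]
eef_rot: [-1.591, 2.708, -0.001]
contact_force: [-3.4, 1.2, 7.3]
width: 0.0549
gripper_force: 65.8
```

Emit:
jog_arm(
  dp=[
    [0, 0, 0],
    [0, 0, 0],
    [0, 0, 0],
    [0, 0, 0],
    [0, 0, 0],
    [0, 0, -10],
    [0, 0, -25],
    [0, 0, -30],
    [0, 0, -30],
    [0, 0, -30],
    [0, 0, -20],
    [0, 0, 0],
  ],
  yaw=[0, 0, 0, 0, 0, 0, 0, 0, 0, 0, 0, 0],
  jaw=[60, 68, 75, 75, 75, 75, 75, 75, 75, 80, 85, 85],
)

```text
time_s: 21.63
eef_pos: [0.5245, -0.2412, 0.1911]
eef_rot: [-1.589, 2.704, -0.011]
contact_force: [0.2, -0.1, 1.1]
width: 0.0854
gripper_force: 0.0
```

```bash
python3 - <<'E'
from h import *
plan(458.8,392.8,185,163.6)
E
```

```text
th -119.13 yaw 77.27 shift [242.  589.6   6.1] | 637.0 j6 -1.49 z-tilt [ 0.0076 -0.0035]
```

Emit:
jog_arm(
  dp=[
    [0, 0, 0],
    [0, 0, 0],
    [0, 0, 0],
    [0, 0, 0],
    [0, 0, 0],
    [0, 0, 0],
    [0, 0, 0],
    [0, 0, 0],
    [0, 0, 0],
    [0, 0, 0],
    [0, 0, 0],
    [0, 0, 0],
  ],
  yaw=[6.5, 6.5, 6.5, 6.5, 6.5, 6.5, 6.5, 6.5, 6.5, 6.5, 6.5, 5.8],
  jaw=[85, 85, 85, 85, 85, 85, 85, 85, 85, 85, 85, 85],
)

```text
time_s: 22.63
eef_pos: [0.5223, -0.2401, 0.1849]
eef_rot: [-0.457, -3.107, -0.0]
contact_force: [-0.9, 0.2, -0.5]
width: 0.0848
gripper_force: 0.0
```

Emit:
jog_arm(
  dp=[
    [11, 26.8, 0],
    [11, 26.8, 0],
    [11, 26.8, 0],
    [11, 26.8, 0],
    [11, 26.8, 0],
    [11, 26.8, 0],
    [11, 26.8, 0],
    [11, 26.8, 0],
    [11, 26.8, 0],
    [11, 26.8, 0],
    [11, 26.8, 0],
    [11, 26.8, 0],
    [11, 26.8, 0],
    [11, 26.8, 0],
    [11, 26.8, 0],
    [11, 26.8, 0],
    [11, 26.8, 0],
    [11, 26.8, 0],
    [11, 26.8, 0],
    [11, 26.8, 0],
  ],
  yaw=[0, 0, 0, 0, 0, 0, 0, 0, 0, 0, 0, 0, 0, 0, 0, 0, 0, 0, 0, 0],
  jaw=[85, 85, 85, 85, 85, 85, 85, 85, 85, 85, 85, 85, 85, 85, 85, 85, 85, 85, 85, 85],
)

```text
time_s: 24.3
eef_pos: [0.4625, 0.3374, 0.185]
eef_rot: [-0.448, -3.109, 0.001]
contact_force: [0.6, 0.6, 0.3]
width: 0.0853
gripper_force: 0.0
```

Emit:
jog_arm(
  dp=[
    [11, 26.8, 0],
    [11, 26.8, 0],
    [0, 0, 30],
    [0, 0, 30],
    [0, 0, 30],
    [0, 0, 15],
    [0, 0, 0],
    [0, 0, 0],
  ],
  yaw=[0, 0, 0, 0, 0, 0, 0, 0],
  jaw=[85, 85, 85, 85, 85, 85, 85, 85],
)

```text
time_s: 24.97
eef_pos: [0.4565, 0.3932, 0.0795]
eef_rot: [-0.449, -3.108, 0.003]
contact_force: [0.2, -0.0, -0.0]
width: 0.0849
gripper_force: 0.0
```

```bash
python3 - <<'E'
from h import *
plan(458.8,392.8,9,163.6)
E
```

```text
th 163.58 yaw -0.02 shift [-2.3  0.2 70.5] | 70.0 j6 1.0 z-tilt [-0.0017 -0.0015]
```

Emit:
jog_arm(
  dp=[
    [-1.2, 0, 18],
    [0, 0, 18],
    [0, 0, 18],
    [0, 0, 16],
    [0, 0, 0],
    [0, 0, 0],
    [0, 0, 0],
    [0, 0, 0],
    [0, 0, 0],
    [0, 0, 0],
    [0, 0, 0],
    [0, 0, 0],
  ],
  yaw=[0, 0, 0, 0, 0, 0, 0, 0, 0, 0, 0, 0],
  jaw=[85, 85, 85, 85, 85, 85, 40, 40, 40, 40, 40, 40],
)

```text
time_s: 25.97
eef_pos: [0.4593, 0.3942, 0.0122]
eef_rot: [0.449, 3.107, 0.004]
contact_force: [0.2, -0.4, 5.9]
width: 0.0554
gripper_force: 65.4
```

Emit:
jog_arm(
  dp=[
    [0, 0, 0],
    [0, 0, -5],
    [0, 0, -10],
    [0, 0, -20],
    [0, 0, -25],
    [0, 0, -30],
    [0, 0, -30],
    [0, 0, -20],
    [0, 0, 0],
    [0, 0, 0],
  ],
  yaw=[0, 0, 0, 0, 0, 0, 0, 0, 0, 0],
  jaw=[40, 40, 40, 40, 40, 40, 40, 40, 40, 40],
)

```text
time_s: 26.8
eef_pos: [0.4588, 0.3939, 0.1516]
eef_rot: [0.449, 3.108, 0.003]
contact_force: [-0.9, 1.0, -3.0]
width: 0.0553
gripper_force: 64.4
```

```bash
python3 - <<'E'
from h import *
plan(*bp(-60.5,8),150,150.9)
E
```

```text
th 163.57 yaw 12.67 shift [-312.4 -456.8    1.6] | 553.0 j6 1.0 z-tilt [0.0021 0.0019]
```

Emit:
jog_arm(
  dp=[
    [0, 0, 0],
    [0, 0, 0],
    [-17.4, -25.4, 0],
    [-17.4, -25.4, 0],
    [-17.4, -25.4, 0],
    [-17.4, -25.4, 0],
    [-17.4, -25.4, 0],
    [-17.4, -25.4, 0],
    [-17.4, -25.4, 0],
    [-17.4, -25.4, 0],
    [-17.4, -25.4, 0],
    [-17.4, -25.4, 0],
    [-17.4, -25.4, 0],
    [-17.4, -25.4, 0],
    [-17.4, -25.4, 0],
    [-17.4, -25.4, 0],
    [-17.4, -25.4, 0],
    [-17.4, -25.4, 0],
    [-17.4, -25.4, 0],
    [-17.4, -25.4, 0],
  ],
  yaw=[6.3, 6.4, 0, 0, 0, 0, 0, 0, 0, 0, 0, 0, 0, 0, 0, 0, 0, 0, 0, 0],
  jaw=[40, 40, 40, 40, 40, 40, 40, 40, 40, 40, 40, 40, 40, 40, 40, 40, 40, 40, 40, 40],
)

```text
time_s: 28.47
eef_pos: [0.508, -0.1597, 0.148]
eef_rot: [-0.789, -3.037, -0.0]
contact_force: [0.7, -0.3, -2.1]
width: 0.0549
gripper_force: 64.6
```

Emit:
jog_arm(
  dp=[
    [0, 0, 0],
    [0, 0, 15],
    [0, 0, 20],
    [0, 0, 15],
    [0, 0, 0],
    [0, 0, 0],
    [0, 0, 0],
  ],
  yaw=[0, 0, 0, 0, 0, 0, 0],
  jaw=[40, 40, 40, 40, 40, 40, 40],
)

```text
time_s: 29.05
eef_pos: [0.5091, -0.1582, 0.1001]
eef_rot: [-0.789, -3.04, -0.0]
contact_force: [0.5, -0.4, -1.9]
width: 0.0548
gripper_force: 64.7
```

```bash
python3 - <<'E'
from h import *
import pickle
p=camera("wrist");i=camera_info("wrist");pickle.dump(i,open("w5.pkl","wb"))
cv2.imwrite("pics/w5.png",cv2.resize(p,(800,600),interpolation=cv2.INTER_CUBIC))
plan(*bp(-60.5,8),42.2,150.9)
s=state();print(tob(s["eef_pos"][None,:2]),s["eef_pos"])
E
```

```text
th 150.89 yaw -0.01 shift [ 0.5  0.9 58.5] | 59.0 j6 0.21 z-tilt [ 0.0006 -0.0001]
[[-59.6   8.5]] [ 0.50964014 -0.15830653  0.10069813]
```

View pics/w5.png

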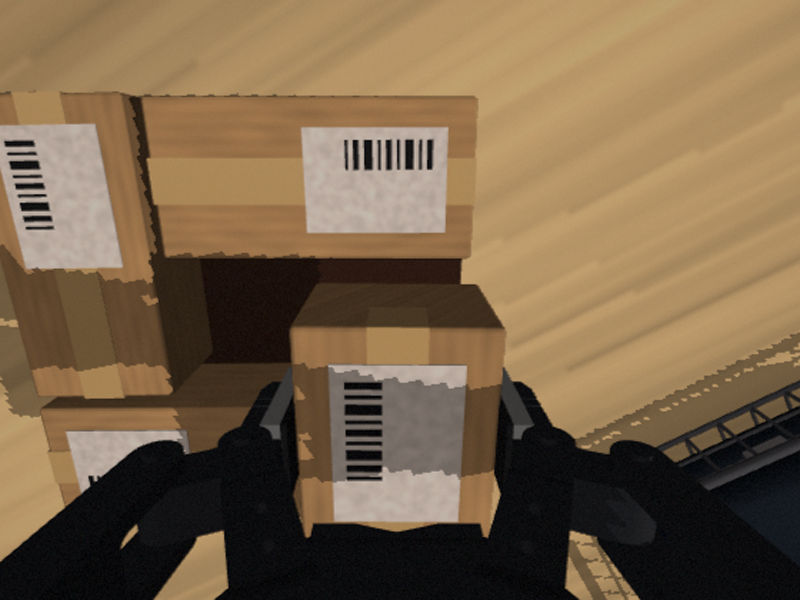

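The held carton's near-end corners are (293,328) and (504,328). The first carton's +y edge runs (164,259) to (470,257), and its outer corner is (477,97).

```bash
python3 - <<'E'
from h import *
import pickle
i=pickle.load(open("w5.pkl","rb"))
w=lambda p,z:tob(ray("wrist",crop(p,(0,0),1/.7),z,i))
print("held",w([(293,328),(504,328)],.1325));print("first",w([(164,259),(470,257),(477,97)],.074))
E
```

```text
held [[-32.8 -24.5]
 [-86.6 -24.5]]
first [[ 27.3 -29.6]
 [-86.5 -30.3]
 [-86.4 -85.2]]
```

Emit:
jog_arm(
  dp=[
    [1.5, 0.3, 12],
    [0, 0, 15],
    [0, 0, 12],
    [0, 0, 8],
    [0, 0, 4],
    [0, 0, 2],
    [0, 0, 2],
    [0, 0, 1.5],
    [0, 0, 0],
    [0, 0, 0],
  ],
  yaw=[0, 0, 0, 0, 0, 0, 0, 0, 0, 0],
  jaw=[40, 40, 40, 40, 40, 40, 40, 40, 40, 40],
)

```text
time_s: 29.93
eef_pos: [0.5084, -0.1575, 0.044]
eef_rot: [0.79, 3.04, -0.0]
contact_force: [-0.9, 0.3, -1.9]
width: 0.0551
gripper_force: 64.8
```

Emit:
jog_arm(
  dp=[
    [0, 0, 0.7],
    [0, 0, 0.7],
    [0, 0, 0],
    [0, 0, 0],
  ],
  yaw=[0, 0, 0, 0],
  jaw=[40, 40, 40, 40],
)

```text
time_s: 30.27
eef_pos: [0.5083, -0.1575, 0.0423]
eef_rot: [0.79, 3.04, -0.0]
contact_force: [0.3, 0.8, -2.2]
width: 0.0547
gripper_force: 64.9
```

Emit:
jog_arm(
  dp=[
    [0, 0, 0.7],
    [0, 0, 0.7],
    [0, 0, 0],
    [0, 0, 0],
  ],
  yaw=[0, 0, 0, 0],
  jaw=[40, 40, 40, 40],
)

```text
time_s: 30.6
eef_pos: [0.5084, -0.1576, 0.0422]
eef_rot: [0.79, 3.039, 0.0]
contact_force: [-3.9, 0.9, 7.8]
width: 0.0551
gripper_force: 66.0
```

Emit:
jog_arm(
  dp=[
    [0, 0, 0],
    [0, 0, 0],
    [0, 0, 0],
    [0, 0, 0],
    [0, 0, 0],
    [0, 0, -10],
    [0, 0, -25],
    [0, 0, -30],
    [0, 0, -30],
    [0, 0, -30],
    [5, -12, -15],
    [10, -24, -20],
    [15, -24, -20],
    [10, 0, 0],
    [0, 0, 0],
    [0, 0, 0],
  ],
  yaw=[0, 0, 0, 0, 0, 0, 0, 0, 0, 0, 0, 0, 0, 0, 0, 0],
  jaw=[60, 68, 75, 75, 75, 75, 75, 75, 75, 80, 85, 85, 85, 85, 85, 85],
)

```text
time_s: 31.93
eef_pos: [0.444, -0.1903, 0.2211]
eef_rot: [0.79, 3.039, 0.0]
contact_force: [0.5, 0.1, -0.1]
width: 0.0852
gripper_force: 0.0
```

```bash
python3 - <<'E'
from h import *
import pickle
p=camera("wrist");i=camera_info("wrist");pickle.dump(i,open("w6.pkl","wb"))
cv2.imwrite("pics/w6.png",cv2.resize(p,(800,600),interpolation=cv2.INTER_CUBIC))
E
```

```text
(no output)
```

View pics/w6.png

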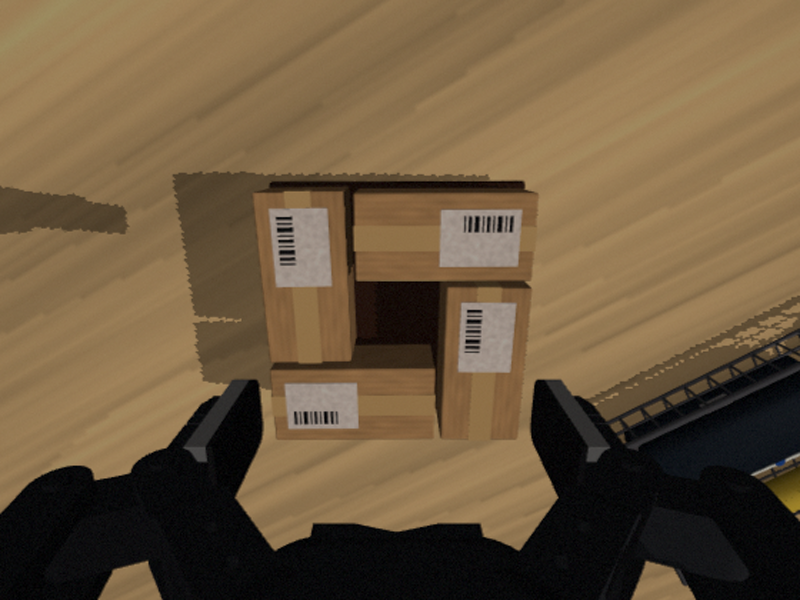

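The pinwheel is closed, with the well at about (397,315) and slight gaps. Before handing in, I'll check the numbers from corners at p2 (254,192), (344,189), (354,362), (272,363), p3 (273,368), (434,368), (434,439), (277,439), and p4 (442,286), (529,287), (517,439), (442,439).

```bash
python3 - <<'E'
from h import *
import pickle
i=pickle.load(open("w6.pkl","rb"))
for p in ([(254,192),(345,190),(354,362),(272,363)],[(273,368),(434,368),(434,439),(277,439)],[(442,286),(529,287),(517,439),(442,439)],[(354,192),(537,192),(530,281),(354,281)]):
    t=tob(ray("wrist",crop(p,(0,0),1/.7),.074,i));print(t.mean(0).round(1),t.tolist())
s=state();print(s["time_s"],np.abs(s["dq"]).max())
E
```

```text
[ 58.3 -30.1] [[87.0, -86.6], [31.6, -87.7], [29.3, 26.6], [85.2, 27.3]]
[29.9 59.2] [[84.8, 31.1], [-25.2, 31.2], [-26.5, 87.2], [86.4, 87.1]]
[-58.2  30.3] [[-29.1, -27.0], [-85.3, -26.3], [-86.2, 87.3], [-32.3, 87.2]]
[-29.2 -58.4] [[26.2, -86.5], [-85.2, -86.4], [-85.7, -30.3], [27.7, -30.4]]
31.9833 0.019586370204400932
```

All places measure within about 1 mm of the layout.

```bash
python3 -c "
from bench import *
print(sign_off())"
```

```text
the job is handed in; nothing more can be done
None
```

The pinwheel layer is finished and handed in at about 32 s: the three cartons lie label up around the first, each within about 1 mm of its place in the last wrist view, and I did not touch the mesh tray; the hand-in gave no verdict.

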